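# Clamp the sample cassette

### The job

One of the two clamp fixtures on the bench holds a white sample cassette. Without picking it up, push the cassette along its fixture until it is fully home against the stop, then push that fixture's clamp lever over, past its dead point, until it snaps into lock and holds the cassette down. Leave the empty fixture's clamp open and do not disturb the other things on the bench.

Things in the scene. Friction and masses are not known exactly. Their poses are not given: they have to be found in the camera images.
- nest: fixture holding the cassette: dark steel plate 230 x 110 x 12 mm fixed to the bench, from x = -120 to +110 mm. Origin on the bench, under the stop's face; x (yaw) is the sliding direction, away from the robot. Steel guide rails (50 mm apart inside, 20 mm above bench) run from x = -62 mm to the stop; the clamp's steel cheeks stand at x = 10 to 80 mm, 58 mm above bench
- spare: the second, empty fixture, identical to the first; its clamp is to stay open. Same origin and axes
- cassette: white flat sample cassette, 64 (x) x 46 (y) x 18 mm tall, 0.1 to 0.2 kg, loose on the fixture plate (underside 12 mm above bench), its far end between the guide rails, 18 to 38 mm short of the stop. Origin: centre of its underside; x along the sliding direction. Home when its far face touches the stop (centre 32 mm from it)
- nest_stop (a point): middle of the stop face (fixture x = 0) that the cassette must touch, 21 mm above bench; the stop is a steel bar 50 mm wide, its top 24 mm above bench
- nest_lever (a joint): lever angle about the pin. 0 = open, at rest, leaning 0.35 rad from upright to fixture -x (towards the cassette); 0.35 upright; 0.70 dead point; 1.38 to 1.40 locked, end of travel, leaning 1.05 rad to +x. Short of the dead point a spring drives it back to 0, past it the spring snaps it to 1.40 by itself. Turning it takes up to about 0.4 N m (3 to 7 N at the grip)
- spare_lever (a joint): the same for the empty fixture; stays at 0
- nest_lever_tip (a point): free end of the lever on the cassette's fixture, on its centre line; 163 mm above bench when open, 170 when upright. The lever is a straight bar, 120 mm from its pin to this end, its outer 70 mm a round black grip 16 mm thick. The pin lies along fixture y at x = 50 mm, 50 mm above bench
- nest_arm: hold-down arm, 12 mm wide, moved by the lever. Open it is raised, between lever and cassette, highest point 92 mm above bench. As the lever closes it swings down and, locked, presses its rubber foot (16 mm across) on the cassette's top 20 mm in front of the stop. Origin at its pin, at fixture x = 22 mm, 46 mm above bench
- vial: small amber glass vial, 26 mm across, 55 mm tall, between the two fixtures; origin at the centre of its underside; not to be disturbed
- bottle: clear glass bottle, 64 mm across, 130 mm tall; origin at the centre of its underside; not to be disturbed
- jar: clear glass jar with a steel lid, 60 mm across, 70 mm tall; origin at the centre of its underside; not to be disturbed
- beaker: glass cup, 64 mm across, 80 mm tall, beyond the fixtures; origin at the centre of its underside; not to be disturbed
- screwdriver: screwdriver with black handle lying on the bench, 180 mm long; origin at mid-length; not to be disturbed
- coupling: brass coupling, 32 mm across, 40 mm tall; origin at the centre of its underside; not to be disturbed
Mind the look-alikes: they are no part of the job. Of the things that look like the cassette, the smallest one is meant.

How it is judged (in metres and radians):
On the way, in this order (a step that is already met when the one before it is completed fails the run):
1. the cassette is home against the stop (within 3 mm) while the lever is still short of its dead point (x of cassette in the frame of nest between -0.035 and -0.029 m and angle between the x axis of cassette and the x axis of nest, either way round below 0.1 rad and value of joint nest_lever below 0.6 rad), for 0.2 s.
2. the lever has snapped into lock (value of joint nest_lever above 1.3 rad), for 0.2 s.
At the end, for the whole second after the job is handed in: The cassette lies flat on its fixture, within 3 mm of the stop and straight within 0.1 rad, the lever of its fixture is locked (joint above 1.3) with the foot pressing on the cassette (over 1 N), and the empty fixture's lever is still open (below 0.15) (x of cassette in the frame of nest between -0.035 and -0.029 m and angle between the x axis of cassette and the x axis of nest, either way round below 0.1 rad and z of cassette in the frame of nest below 0.015 m and value of joint nest_lever above 1.3 rad and contact force between nest_arm and cassette above 1 N and linear speed of cassette below 0.02 m/s and value of joint spare_lever below 0.15 rad); the robot touches nothing.
It fails at once if the cassette is lifted more than 8 mm off its fixture or tipped by more than 0.25 rad (z of cassette in the frame of nest above 0.02 m or angle between cassette's own z axis and vertical above 0.25 rad).
It fails at once if the empty fixture's lever is pushed more than half way to its dead point (value of joint spare_lever above 0.35 rad).
It fails at once if another thing on the bench is moved by more than 30 mm (distance of any of vial, bottle, jar, beaker, screwdriver, coupling from where it was at the start of the episode above 0.03 m).
It also fails if it takes over 48 s, if anything falls off the work surface, if the arm or the gripper's body presses on something with over 40 N, if the wrist force passes 120 N, or if a joint passes its speed limit or range.

### The arm

A 6-joint arm with a two-finger parallel gripper is mounted at the origin on the work surface. World frame = base frame: x ahead of the robot, y to its left, z up, the work surface at z = 0. Lengths are in mm, angles in rad, forces in N, time in s.
With the tool pointing down it reaches from about 375 to 925 mm from the base axis. Payload 5.7 kg.
Tool frame: the origin (TCP) lies at the very end of the fingers, on their centre line; the grasp point (between the pads) lies 19 mm behind it; y points along the fingers, x is the direction in which the jaws open and shut, and the axes are right-handed (so a half turn about y gives the same grasp; the last joint's range is limited). The gripper opens to 85 mm and grips with 20 to 120 N. Pads are 22 mm wide; open, the fingers measure 114 mm over their backs; the gripper's body (76 mm by 85 mm) begins 54 mm behind the grasp point. The pads swing forward as they close: fully open they stand 13 mm farther back than shut.
Start: joints at [1.104, 0.359, 1.51, -0, 1.272, -0.115], TCP at [206.744, 563.223, 231.267] pointing down, gripper open.
Joint ranges: [-2.97, 2.97], [-1.01, 2.36], [0.21, 2.38], [-0.96, 4.11], [0.2, 2.71], [-2.98, 2.98]. Speed limits (rad/s): [2.39, 2.39, 3.14, 3.14, 3.14, 3.14].

### API

Orientations are given as a 3x3 rotation matrix whose columns are the frame's x, y, z axes.
In Python, from station import arm gives the robot as it stands.
- The arm moves only by the shell command python3 -m handwheel 'ROWS' [FORCE]. ROWS is JSON, a list of rows, each a list of 5 numbers: the shift along the tool's x, y, z in mm, then the turn about the tool's y in rad, then the opening, from 0 (shut) to 1 (fully open). In form: [[tx, ty, tz, turn, jaw], ...]. A call has 1 to 20 rows; each row is the pose to reach, as a shift and turn from the pose commanded when the call began, along the tool's axes at that moment; what a row does not reach only later rows make up. A row lasts 1/8 s, in which the tool goes at most 62.5 mm and 10.7 degrees, less where a joint would pass 70% of its speed; a pose out of reach is approached as far as the arm can. A call with a gripper value outside its range is refused whole. The fingers move at their own pace and stop on an object; FORCE is the grip in N (left out, the last holds). Time passes only in rows, so rows that repeat a pose let the fingers close. It gives the time, the measured TCP pose, the force and the opening at its end, in the units of the state.
- arm.sense(): the state, without advancing time (a new reading comes with each control period).
- arm.get_image(name): name is "side" or "top"; returns (picture, depth): 384x512x3 uint8, red, green, blue; 384x512 float32, mm along the optical axis (not along the pixel's ray), 0 where there is no reading.
- arm.get_calibration(name): a dict with "vertical_fov" (degrees; the focal length in pixels is half the picture's height over the tangent of half this angle, whatever the lens; pixels are square), "cx", "cy" (the principal point, pixels), "world_from_camera" (4x4, takes a point from camera to world coordinates). Camera axes: x right, y down, z forward; pixel columns grow to the right and rows downward; lengths in mm; the calibration is good to about 2 mm. A picture is of the moment at which its call begins. get_calibration takes no time and is no camera call.
- arm.close_job(): hands the job in, once; it reports no verdict.
The state is a dict: "time": time; "joints": joint angles; "dq": joint speeds; "tau": joint torques, N m; "position": TCP position; "tcp_rot": TCP orientation; "wrist_force": force on the tool from outside, world axes, zero at the start; "ft_torque": the same for the moment, N m; "gripper_width": finger opening in mm.
Only numpy, scipy, OpenCV 4.12 (cv2) and the standard library are available. Lean on these libraries where they do the work, as an engineer would, in place of code of your own. Each camera call takes 0.05 s, during which the arm holds its last target.

## Working session

There is one attempt and no reset: what is moved stays moved. The work goes in short steps, Python scripts to look and compute and a shell command to move; the robot and the scene stay as the last step left them, time stands still between calls to the robot, and variables do not carry over. Pictures are saved under pics/ and viewed, and the job is handed in when it is done.

```bash
ls; mkdir -p pics; python3 - <<'E'
from station import arm
import cv2,numpy as np
s=arm.sense()
for k in s: print(k,s[k])
for n in("side","top"):
    p,d=arm.get_image(n); c=arm.get_calibration(n); print(n,c)
    cv2.imwrite(f"pics/{n}0.png",p[:,:,::-1]); np.savez(f"{n}0.npz",p=p,d=d,W=np.array(c["world_from_camera"]),f=192/np.tan(np.radians(c["vertical_fov"]/2)),cx=c["cx"],cy=c["cy"])
E
```

```text
pics
time 0.0
joints [ 1.10389553e+00  3.59483438e-01  1.51146015e+00  2.46763108e-06
  1.27247387e+00 -1.15107423e-01]
dq [-1.13129097e-03  1.67519873e-03 -9.28955598e-05 -1.61513912e-04
 -8.09362557e-04 -7.65411997e-06]
tau [ 3.16631058e-04 -5.27638221e+01 -2.78621793e+01 -2.90973185e-04
  1.34550684e-02 -2.50544758e-05]
position [206.44925134 562.63402829 230.45586382]
tcp_rot [[ 3.44581836e-01 -8.23490522e-04 -9.38755921e-01]
 [ 9.38754533e-01 -1.62843274e-03  3.44582755e-01]
 [-1.81246151e-03 -9.99998335e-01  2.11927117e-04]]
wrist_force [-0.47258783  0.32781786  0.48197854]
ft_torque [ 0.01007626 -0.05201454  0.04208037]
gripper_width 85.4009197124921
side {'vertical_fov': 50.928492573549775, 'cx': 246.64271788999017, 'cy': 194.22450977359358, 'world_from_camera': array([[-9.93561048e-01, -8.56773834e-02,  7.41338654e-02,
         4.89184685e+02],
       [-1.13245743e-01,  7.31119471e-01, -6.72785048e-01,
         7.56760136e+02],
       [ 3.44175004e-03, -6.76848362e-01, -7.36114427e-01,
         9.58175527e+02],
       [ 0.00000000e+00,  0.00000000e+00,  0.00000000e+00,
         1.00000000e+00]])}
top {'vertical_fov': 52.79065052966484, 'cx': 256.36949948957033, 'cy': 194.06669457006873, 'world_from_camera': array([[ 2.32915485e-02, -9.97097358e-01,  7.24869752e-02,
         5.00205365e+02],
       [-9.99389030e-01, -2.13323873e-02,  2.76856787e-02,
        -1.53699592e+01],
       [-2.60589969e-02, -7.30875302e-02, -9.96985026e-01,
         1.07441936e+03],
       [ 0.00000000e+00,  0.00000000e+00,  0.00000000e+00,
         1.00000000e+00]])}
```

View pics/top0.png

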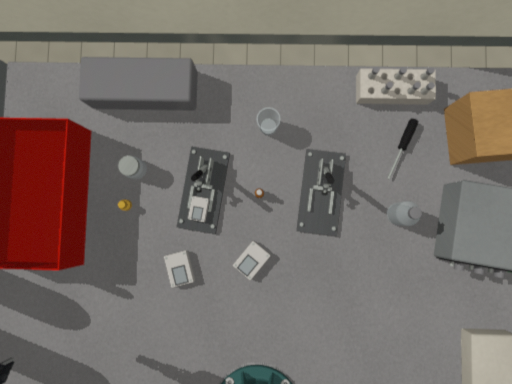

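View pics/side0.png

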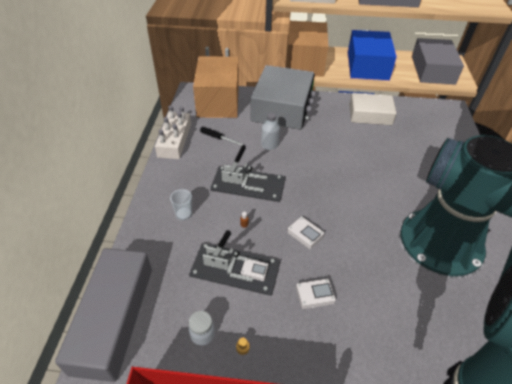

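```bash
cat > h.py <<'E'
import numpy as np,cv2
from station import arm
def grab(n):
    p,d=arm.get_image(n); c=arm.get_calibration(n)
    return p,d,np.array(c["world_from_camera"]),192/np.tan(np.radians(c["vertical_fov"]/2)),c["cx"],c["cy"]
def load(n):
    z=np.load(n); return z["p"],z["d"],z["W"],float(z["f"]),float(z["cx"]),float(z["cy"])
def cloud(g):
    p,d,W,f,cx,cy=g
    v,u=np.mgrid[:384,:512]
    P=np.stack([(u-cx)/f*d,(v-cy)/f*d,d],-1)@W[:3,:3].T+W[:3,3]
    P[d<=0]=np.nan
    return P
def atz(g,u,v,z):
    p,d,W,f,cx,cy=g
    r=W[:3,:3]@np.array([(u-cx)/f,(v-cy)/f,1]); o=W[:3,3]
    return o+r*(z-o[2])/r[2]
def proj(g,X):
    p,d,W,f,cx,cy=g
    c=(np.asarray(X,float)-W[:3,3])@W[:3,:3]
    return np.stack([c[...,0]/c[...,2]*f+cx,c[...,1]/c[...,2]*f+cy],-1)
E
python3 - <<'E'
from h import *
a=load("top0.npz")[0][:,:,::-1]
b=load("side0.npz")[0][:,:,::-1]
cv2.imwrite("pics/c1.png",np.hstack([cv2.resize(a[140:290,150:275],None,fx=4,fy=4,interpolation=2)[:, :],]))
cv2.imwrite("pics/c2.png",cv2.resize(b[210:310,170:350],None,fx=4.4,fy=4.4,interpolation=2))
E
```

```text
(no output)
```

View pics/c1.png

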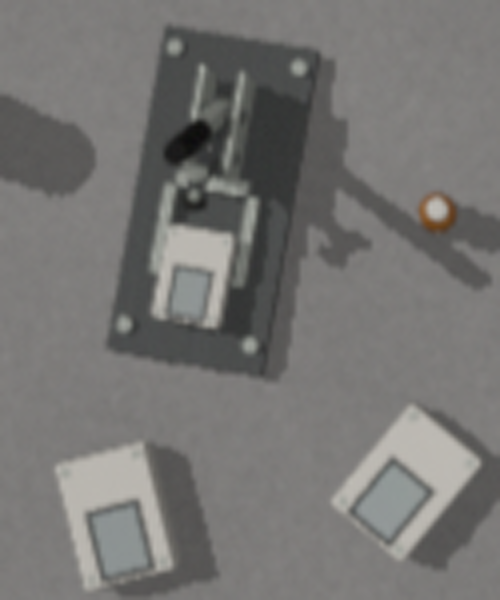

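View pics/c2.png

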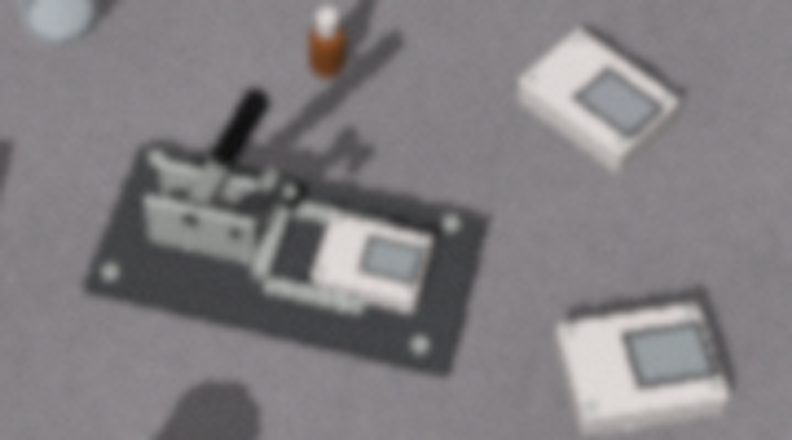

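Top view: the white boxes are at (199,208), in the left fixture, and at (179,269) and (252,261), both on the bench. The one at (199,208) is smallest and lies on a fixture plate, so it is the cassette. Next I measure poses.

```bash
python3 - <<'E'
from h import *
g=load("top0.npz"); s=load("side0.npz")
def show(name,g,c):
    print(name,[np.round(atz(g,u,v,12)[:2],1).tolist() for u,v in c])
T=[(150+x/4,140+y/4) for x,y in [(166,28),(318,52),(268,378),(108,347)]]
show("T",g,T)
S=[(170+x/4.4,210+y/4.4) for x,y in [(85,290),(143,146),(490,214),(448,374)]]
show("S",s,S) # far-left, far-right, near-right, near-left
# screws
Ts=[(150+x/4,140+y/4) for x,y in [(174,47),(299,68),(250,345),(124,324)]]
show("Tscrew",g,Ts)
Ss=[(170+x/4.4,210+y/4.4) for x,y in [(109,272),(154,158),(452,224),(420,345)]]
show("Sscrew",s,Ss)
for n,gg in(("top",g),("side",s)):
    P=cloud(gg)
    m=(P[...,0]>300)&(P[...,0]<700)&(abs(P[...,1])<300)&(P[...,2]<15)
    z=P[m][:,2]; print(n,np.nanmedian(z),np.nanstd(z))
    # white cassette pixel
    hsv=cv2.cvtColor(gg[0],cv2.COLOR_RGB2HSV)
    w=((hsv[...,2]>165)&(hsv[...,1]<40))
    m=w&(P[...,2]>22)&(P[...,2]<40)&(np.hypot(P[...,0]-500,P[...,1]-100)<150)
    k,l,st,ce=cv2.connectedComponentsWithStats(m.astype(np.uint8))
    for i in range(1,k):
        if st[i,4]>15: print(n,st[i],ce[i],np.round(np.nanmean(P[l==i],0),1))
E
```

```text
T [[705.3, 198.3], [690.3, 91.5], [464.1, 119.5], [482.6, 230.5]]
S [[703.6, 206.0], [688.6, 96.1], [461.0, 122.5], [479.4, 237.1]]
Tscrew [[692.0, 192.2], [678.9, 104.5], [486.3, 132.5], [498.6, 220.0]]
Sscrew [[691.6, 191.9], [679.7, 104.7], [484.4, 132.7], [497.4, 219.9]]
top -0.6677722447047927 4.9534914173480376
top [189 197  19  24 204] [198.30392157 205.20098039] [542.6 170.7  28.9]
top [233 242  36  26 258] [253.39922481 253.9496124 ] [414.7  18.   24.1]
top [179 251   8   6  25] [182.52 254.04] [409.6 209.9  23.9]
top [182 258   6   6  16] [185.25   259.8125] [394.4 201.8  24.3]
side 0.19366129127337217 4.768517527664473
side [288 217  25  29 238] [300.36134454 229.40756303] [412.1  23.3  24.7]
side [241 259  26  21 249] [251.26104418 268.79518072] [539.8 175.4  29.2]
side [297 282  13   9  49] [301.75510204 285.26530612] [404.1 207.2  25. ]
```

```bash
cat >> h.py <<'E'
O=np.array([593.6,161.5]); YAW=-0.143
ux=np.array([np.cos(YAW),np.sin(YAW)]); uy=np.array([-ux[1],ux[0]])
def fw(x,y,z): return np.array([*(O+ux*x+uy*y),z])
def wf(P):
    P=np.asarray(P); q=P[...,:2]-O
    return np.stack([q@ux,q@uy,P[...,2]],-1)
E
cat > ov.py <<'E'
from h import *
def overlay(g,cx0,cy0,cyaw,lev=0.,fn="",box=(0,0,0,0),k=4):
    x0,y0,x1,y1=box
    im=cv2.resize(np.ascontiguousarray(g[0][y0:y1,x0:x1,::-1]),None,fx=k,fy=k,interpolation=2)
    def pl(pts,col,cl=True):
        q=proj(g,np.array(pts)); q=((q-[x0,y0]+.5)*k).astype(np.int32)
        cv2.polylines(im,[q],cl,col,1)
    pl([fw(x,y,12) for x,y in[(-120,-55),(110,-55),(110,55),(-120,55)]],(0,255,0))
    for s in(-25,25): pl([fw(-62,s,20),fw(0,s,20)],(255,255,0),False)
    pl([fw(0,-25,24),fw(0,25,24)],(255,0,255),False)
    a=lev-.35
    pl([fw(50,0,50),fw(50+120*np.sin(a),0,50+120*np.cos(a))],(0,0,255),False)
    c,s=np.cos(cyaw),np.sin(cyaw)
    for z in (30,):
        pl([fw(cx0+c*i-s*j,cy0+s*i+c*j,z) for i,j in[(-32,-23),(32,-23),(32,23),(-32,23)]],(0,140,255))
    cv2.imwrite(fn,im)
E
python3 - <<'E'
from ov import *
g=load("top0.npz"); s=load("side0.npz")
c=[atz(g,150+x/4-.4,140+y/4-.4,30) for x,y in [(168,225),(232,232),(218,328),(152,316)]]
f=wf(np.array(c)); print(np.round(f,1)); m=f.mean(0); print(m)
y=np.arctan2(*( (f[0]+f[1]-f[2]-f[3])[[1,0]])); print("yaw rel",y)
for n,gg in(("top",g),("side",s)):
    P=cloud(gg)
    F=wf(P); k=(abs(F[...,0]-20)<60)&(abs(F[...,1])<40)&(P[...,2]>100)
    print(n,np.round(F[k][np.argsort(-F[k][:,2])][:8],1).tolist(), F[k][:,1].mean())
    m2=(P[...,0]>0)&(P[...,0]<700)&(P[...,1]>-100)&(P[...,1]<800)
    print("bin/hi",np.nanmax(P[(P[...,0]>300)&(P[...,0]<700)&(P[...,1]>-100)&(P[...,1]<600)][:,2]))
overlay(g,m[0],m[1],y,0,"pics/o1.png",(150,140,275,270))
overlay(s,m[0],m[1],y,0,"pics/o2.png",(170,210,310,310),5)
E
```

```text
[[-29.8  24.1  30. ]
 [-27.4 -19.8  30. ]
 [-92.9 -21.8  30. ]
 [-92.4  23.9  30. ]]
[-60.63231715   1.62758599  30.        ]
yaw rel 0.01734057621866506
top [[9.7, 3.7, 165.1], [10.5, -1.0, 164.8], [9.3, 6.2, 164.6], [10.1, 1.4, 164.5], [12.9, -0.5, 164.4], [10.9, -3.1, 163.7], [7.5, 3.6, 163.3], [7.9, 1.3, 163.1]] -1.9719749114738179
bin/hi 165.07337989434313
side [[9.6, 0.1, 165.6], [7.4, 7.9, 164.1], [12.4, -0.4, 163.9], [8.3, 4.7, 163.7], [8.6, -4.9, 163.6], [5.1, 6.8, 163.5], [13.1, 5.7, 163.4], [2.1, -0.4, 163.3]] 5.579751854835721
bin/hi 165.55239823513045
```

View pics/o1.png

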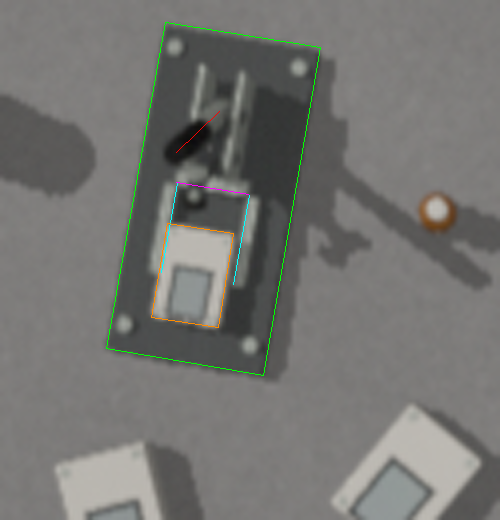

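View pics/o2.png

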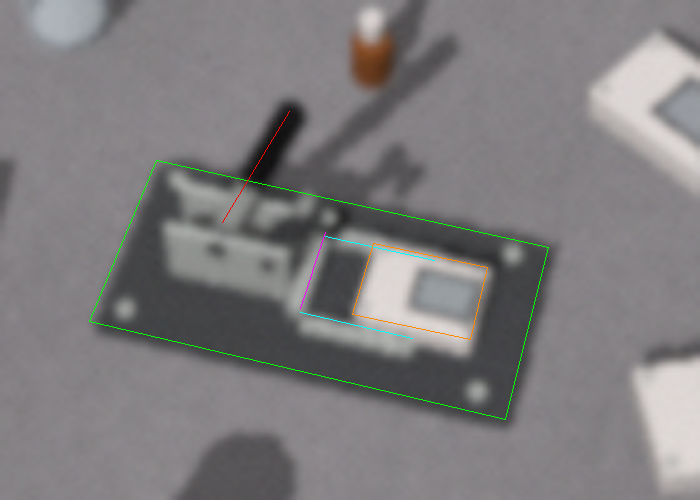

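Overlay: the plate outline, rails, stop and lever (tip near (603,160,164)) fit both views within about 2 mm. The cassette centre is at fixture x≈-60.6, about 29 mm short of the stop. Its rear face is at about -93. Next I move to a spot behind it, at height, with the jaws shut.

```bash
python3 -m handwheel '[[-20,0,-28,-0.02,0],[-54,0,-75,-0.05,0],[-95,0,-131,-0.08,0],[-135,0,-187,-0.11,0],[-176,0,-243,-0.14,0],[-216,0,-300,-0.17,0],[-250,0,-346,-0.2,0],[-271,0,-374.5,-0.209,0],[-271,0,-374.5,-0.209,0],[-271,0,-374.5,-0.209,0],[-271,0,-374.5,-0.209,0]]' 40; cat > st.py <<'E'
from h import *
s=arm.sense(); R=s["tcp_rot"]; p=s["position"]
print("t",s["time"],"pos",np.round(p,1),"fix",np.round(wf(p),1),"F",np.round(s["wrist_force"],1),"w",s["gripper_width"])
print("R",np.round(R,3).tolist(),"err yaw",np.arctan2(R[1,0],R[0,0])-np.arctan2(uy[1],uy[0]))
E
python3 st.py
```

```text
time: 1.48
position: [463.9, 180.8, 231.1]
tcp_rot: [[0.141, -0.001, -0.99], [0.99, 0.0, 0.141], [-0.0, -1.0, 0.001]]
wrist_force: [-0.1, 0.2, -0.2]
gripper_width: 0.1
t 1.475 pos [463.9 180.8 231.1] fix [-131.2    0.7  231.1] F [-0.1  0.2 -0.2] w 0.14278897829811843
R [[0.141, -0.001, -0.99], [0.99, 0.0, 0.141], [-0.0, -1.0, 0.001]] err yaw 0.0017775861645217272
```

```bash
python3 -m handwheel '[[0,25,0,0,0],[0,75,0,0,0],[0,125,0,0,0],[0,170,0,0,0],[0,195,0,0,0],[0,208,0,0,0],[0,212,0,0,0],[0,212,0,0,0]]' ; python3 st.py; python3 - <<'E'
from ov import *
for n,b,k in(("top",(150,140,275,270),4),("side",(170,190,310,310),5)):
    overlay(grab(n),-60.6,0.8,0.017,0,f"pics/d_{n}.png",b,k)
E
```

```text
time: 2.48
position: [465.4, 180.3, 19.9]
tcp_rot: [[0.142, 0.001, -0.99], [0.99, 0.0, 0.142], [0.0, -1.0, -0.001]]
wrist_force: [-0.2, -0.5, 0.8]
gripper_width: -0.2
t 2.475 pos [465.4 180.3  19.9] fix [-129.6    0.3   19.9] F [-0.2 -0.5  0.8] w -0.1858302511928237
R [[0.142, 0.001, -0.99], [0.99, 0.0, 0.142], [0.0, -1.0, -0.001]] err yaw 0.0008793957203525604
```

View pics/d_side.png

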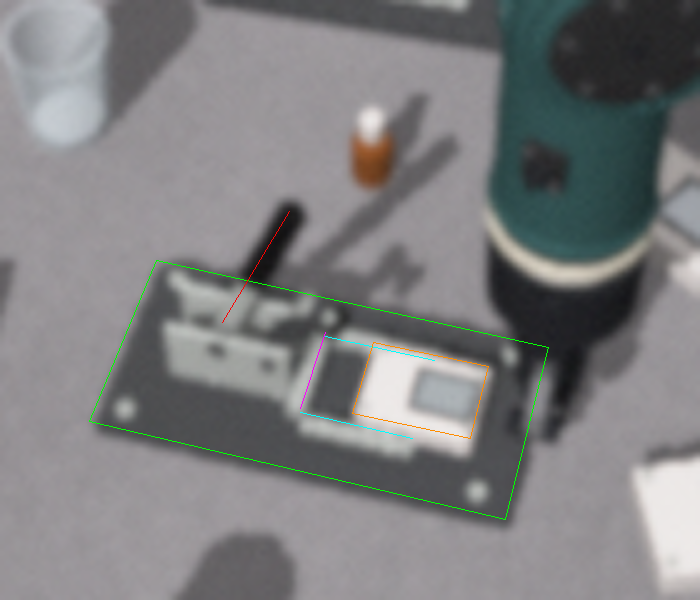

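View pics/d_top.png

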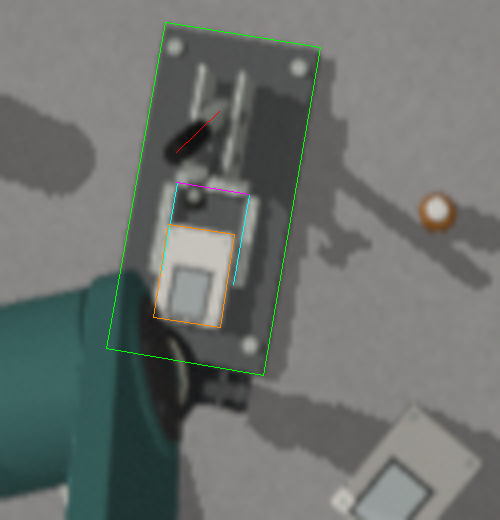

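```bash
python3 -m handwheel '[[0,1,-8,0,0],[0,1,-16,0,0],[0,1,-20,0,0],[0,1,-23,0,0],[0,1,-26,0,0],[0,1,-29,0,0],[0,1,-32,0,0],[0,1,-35,0,0],[0,1,-38,0,0],[0,1,-41,0,0],[0,1,-44,0,0],[0,1,-46,0,0],[0,1,-48,0,0],[0,1,-49,0,0],[0,1,-50,0,0],[0,1,-50,0,0]]' ; python3 st.py; python3 - <<'E'
from ov import *
for n,b,k in(("top",(150,140,275,270),4),("side",(170,190,310,310),5)):
    overlay(grab(n),-32,0.,0.0,0,f"pics/e_{n}.png",b,k)
E
```

```text
time: 4.58
position: [514.6, 172.6, 18.3]
tcp_rot: [[0.142, 0.0, -0.99], [0.99, -0.0, 0.142], [-0.0, -1.0, -0.0]]
wrist_force: [-0.8, 0.3, -0.6]
gripper_width: 0.3
t 4.575 pos [514.6 172.6  18.3] fix [-79.8  -0.2  18.3] F [-0.8  0.3 -0.6] w 0.3455736133695043
R [[0.142, 0.0, -0.99], [0.99, -0.0, 0.142], [-0.0, -1.0, -0.0]] err yaw 0.00020940363480548285
```

View pics/e_side.png

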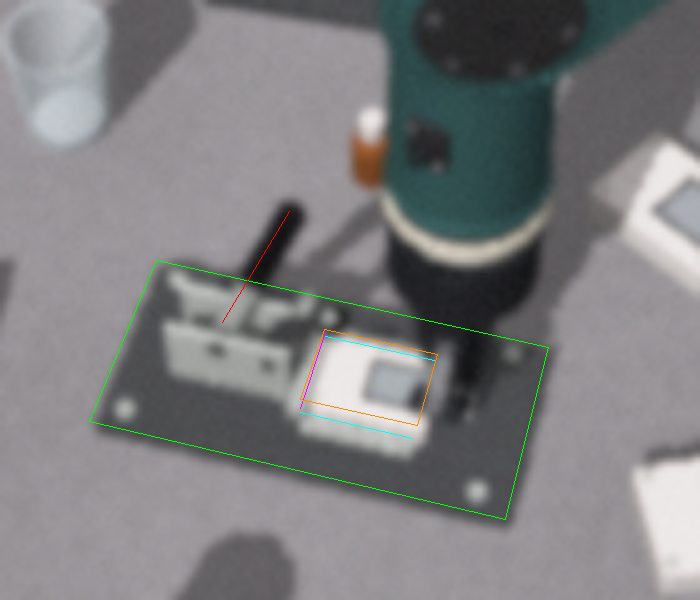

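View pics/e_top.png

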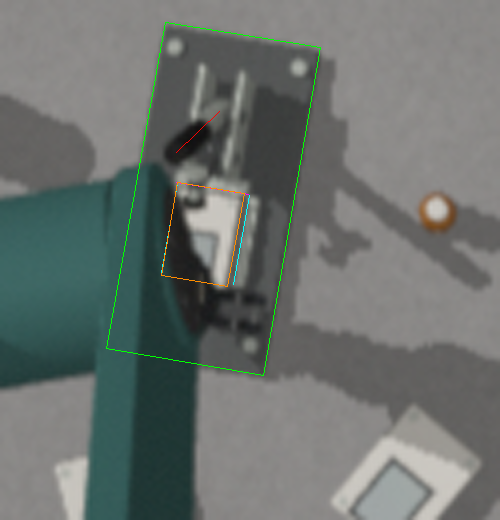

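The cassette is nearly home: its near edge in the side crop is at about (437,370), close to the home outline. Contact force is still small, so I continue in fine steps.

```bash
python3 -m handwheel '[[0,0,-1,0,0],[0,0,-2,0,0],[0,0,-2,0,0]]'; python3 st.py
```

```text
time: 5.05
position: [516.6, 172.3, 18.3]
tcp_rot: [[0.142, 0.0, -0.99], [0.99, -0.0, 0.142], [-0.0, -1.0, -0.0]]
wrist_force: [-0.6, -0.0, 0.6]
gripper_width: 0.1
t 5.05 pos [516.6 172.3  18.3] fix [-77.7  -0.2  18.3] F [-0.6 -0.   0.6] w 0.056805737249801556
R [[0.142, 0.0, -0.99], [0.99, -0.0, 0.142], [-0.0, -1.0, -0.0]] err yaw 0.00021886341235877182
```

```bash
python3 -m handwheel '[[0,0,-0.5,0,0],[0,0,-1,0,0],[0,0,-1,0,0]]'; python3 st.py
```

```text
time: 5.42
position: [516.7, 172.3, 18.2]
tcp_rot: [[0.142, -0.001, -0.99], [0.99, -0.0, 0.142], [-0.0, -1.0, 0.001]]
wrist_force: [-3.6, 1.1, 2.2]
gripper_width: 0.0
t 5.425 pos [516.7 172.3  18.2] fix [-77.6  -0.3  18.2] F [-3.6  1.1  2.2] w 0.014826902810433477
R [[0.142, -0.001, -0.99], [0.99, -0.0, 0.142], [-0.0, -1.0, 0.001]] err yaw 0.0001628518721661365
```

```bash
python3 -m handwheel '[[0,0,-1,0,0],[0,0,-2,0,0],[0,0,-2,0,0]]'; python3 st.py;  python3 - <<'E'
from ov import *
for n,b,k in(("side",(210,230,280,290),10),):
    overlay(grab(n),-32,0.,0.0,0,f"pics/f_{n}.png",b,k)
E
```

```text
time: 5.8
position: [516.7, 172.1, 18.0]
tcp_rot: [[0.143, -0.005, -0.99], [0.99, -0.0, 0.143], [-0.001, -1.0, 0.005]]
wrist_force: [-6.8, 3.4, 5.3]
gripper_width: 0.4
t 5.8 pos [516.7 172.1  18. ] fix [-77.6  -0.5  18. ] F [-6.8  3.4  5.3] w 0.39047912388845873
R [[0.143, -0.005, -0.99], [0.99, -0.0, 0.143], [-0.001, -1.0, 0.005]] err yaw -4.614079309139818e-05
```

View pics/f_side.png

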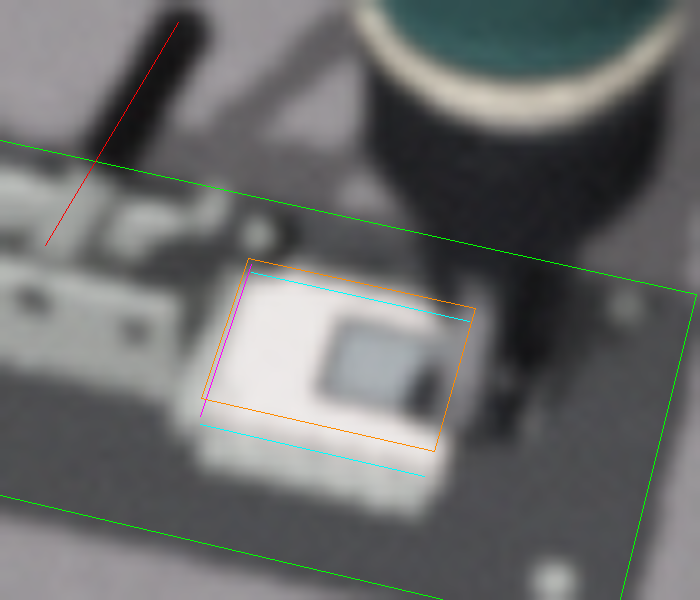

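```bash
python3 -m handwheel '[[0,0,6,0,0],[0,0,18,0,0],[0,-20,20,0,0],[0,-60,20,0,0],[0,-100,20,0,0],[0,-113,20,0,0],[0,-113,20,0,0]]'; python3 st.py;  python3 - <<'E'
from ov import *
for n,b,k in(("side",(200,210,290,290),8),("top",(170,150,240,225),8)):
    g=grab(n)
    np.savez(f"{n}1.npz",p=g[0],d=g[1],W=g[2],f=g[3],cx=g[4],cy=g[5])
    overlay(g,-32,0.,0.0,0,f"pics/g_{n}.png",b,k)
E
```

```text
time: 6.72
position: [500.0, 174.9, 131.8]
tcp_rot: [[0.142, 0.002, -0.99], [0.99, 0.0, 0.142], [0.0, -1.0, -0.002]]
wrist_force: [-0.2, -0.2, 0.5]
gripper_width: 0.2
t 6.725 pos [500.  174.9 131.8] fix [-9.460e+01 -1.000e-01  1.318e+02] F [-0.2 -0.2  0.5] w 0.18986705685414845
R [[0.142, 0.002, -0.99], [0.99, 0.0, 0.142], [0.0, -1.0, -0.002]] err yaw 0.0002965140997364113
```

View pics/g_side.png

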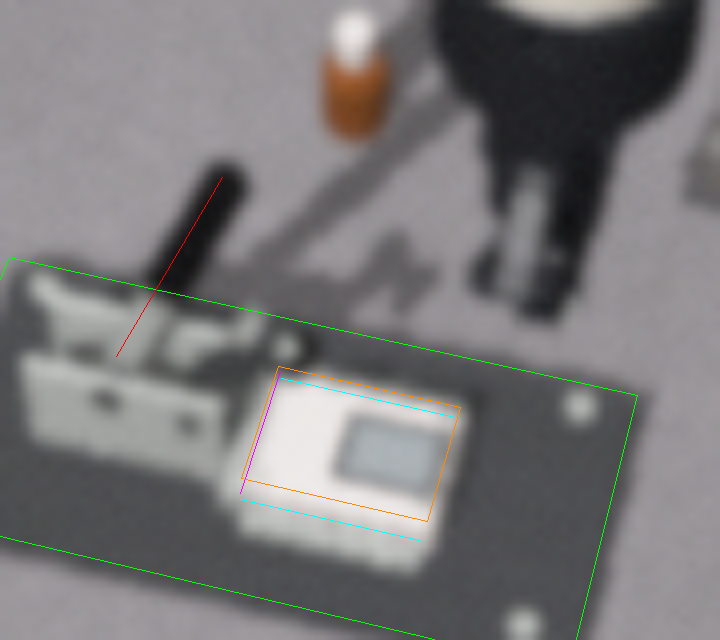

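View pics/g_top.png

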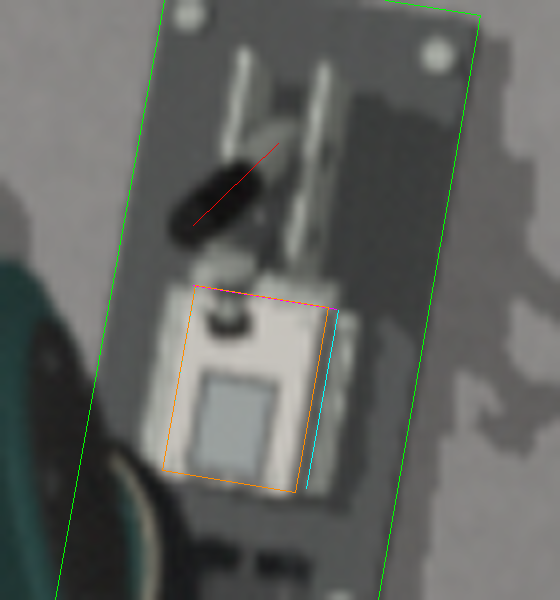

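Both views show the cassette on the home outline, its rear edge at top-crop (163–295, 470–492). It stopped hard under the push, with only 0.1 mm of motion for 3 mm commanded. It is home, so next is the lever.

```bash
python3 -m handwheel '[[0,0,-15,0,0],[0,0,-40,0,0],[0,0,-60,0,0],[0,0,-70,0,0],[0,0,-76,0,0],[0,0,-82,0,0],[0,0,-87,0,0],[0,0,-92,0,0],[0,0,-97,0,0],[0,0,-102,0,0],[0,0,-107,0,0],[0,0,-112,0,0],[0,0,-112,0,0]]'; python3 st.py;  python3 - <<'E'
from ov import *
for n,b,k in(("side",(180,190,290,290),7),("top",(150,130,240,225),6)):
    g=grab(n)
    overlay(g,-32,0.,0.0,0.25,f"pics/h_{n}.png",b,k)
E
```

```text
time: 8.45
position: [609.0, 159.0, 131.3]
tcp_rot: [[0.142, -0.003, -0.99], [0.99, -0.0, 0.142], [-0.0, -1.0, 0.003]]
wrist_force: [-5.4, 0.6, 3.4]
gripper_width: -0.1
t 8.45 pos [609.  159.  131.3] fix [ 15.6  -0.3 131.3] F [-5.4  0.6  3.4] w -0.07015500059961711
R [[0.142, -0.003, -0.99], [0.99, -0.0, 0.142], [-0.0, -1.0, 0.003]] err yaw 0.000402310650350568
```

View pics/h_side.png

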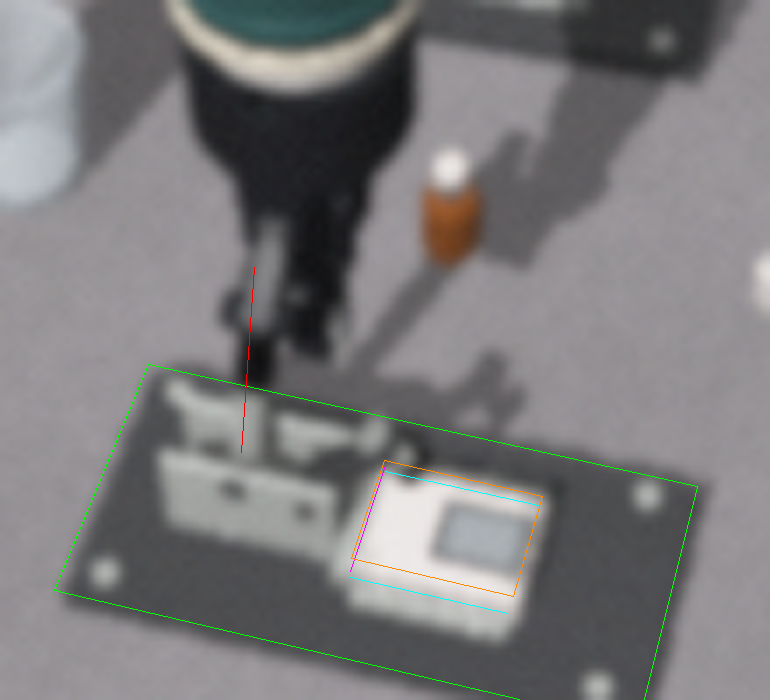

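The lever is turning under the fingers. It reads about 0.25 rad, and its base lies on the overlay at (245,400). I continue past the dead point.

```bash
python3 -m handwheel '[[0,0,-6,0,0],[0,0,-12,0,0],[0,0,-18,0,0],[0,0,-24,0,0],[0,0,-30,0,0],[0,0,-35,0,0],[0,0,-40,0,0],[0,0,-45,0,0],[0,0,-50,0,0],[0,0,-55,0,0],[0,0,-60,0,0],[0,0,-60,0,0]]'; python3 st.py;  python3 - <<'E'
from ov import *
for n,b,k in(("side",(180,190,290,290),7),("top",(150,130,240,225),6)):
    g=grab(n)
    overlay(g,-32,0.,0.0,1.4,f"pics/i_{n}.png",b,k)
E
```

```text
time: 10.05
position: [670.3, 150.2, 131.3]
tcp_rot: [[0.142, 0.0, -0.99], [0.99, -0.0, 0.142], [-0.0, -1.0, -0.0]]
wrist_force: [-0.7, -1.3, 0.2]
gripper_width: 0.1
t 10.05 pos [670.3 150.2 131.3] fix [ 77.5  -0.2 131.3] F [-0.7 -1.3  0.2] w 0.06138055369538765
R [[0.142, 0.0, -0.99], [0.99, -0.0, 0.142], [-0.0, -1.0, -0.0]] err yaw 5.1795134112131436e-05
```

View pics/i_side.png

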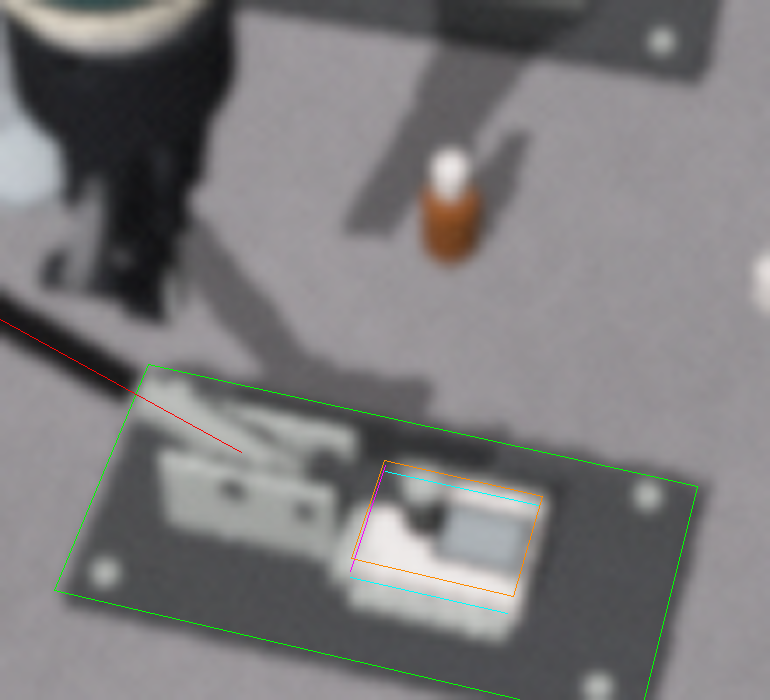

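The lever lies on the 1.40 rad overlay, running from (0,310) to (240,450), and the foot is down on the cassette at (425,515). I retreat up and back, then check.

```bash
python3 -m handwheel '[[0,-10,4,0,0],[0,-40,8,0,0],[0,-80,10,0,0],[0,-100,30,0,0],[0,-100,70,0,0],[0,-100,120,0,0],[0,-100,170,0,0],[0,-100,210,0,0],[0,-100,220,0,0],[0,-100,220,0,0]]'; python3 st.py;  python3 - <<'E'
from ov import *
for n,b,k in(("side",(170,200,290,300),6),("top",(160,120,240,225),6)):
    g=grab(n)
    cv2.imwrite(f"pics/full_{n}.png",g[0][:,:,::-1])
    P=wf(cloud(g)); m=(P[...,0]>145)&(P[...,0]<160)&(abs(P[...,1])<10); print(n,"tip z",np.nanmax(P[m][:,2]) if m.any() else None)
    overlay(g,-32,0.,0.0,1.4,f"pics/j_{n}.png",b,k)
E
```

```text
time: 11.4
position: [452.4, 181.8, 232.1]
tcp_rot: [[0.142, 0.002, -0.99], [0.99, 0.0, 0.142], [0.0, -1.0, -0.002]]
wrist_force: [0.5, -0.4, 0.4]
gripper_width: 0.2
t 11.4 pos [452.4 181.8 232.1] fix [-142.6    0.   232.1] F [ 0.5 -0.4  0.4] w 0.19332386262611645
R [[0.142, 0.002, -0.99], [0.99, 0.0, 0.142], [0.0, -1.0, -0.002]] err yaw 0.0008517405646986109
side tip z 117.35413306316661
top tip z 117.40548981282961
```

View pics/j_side.png

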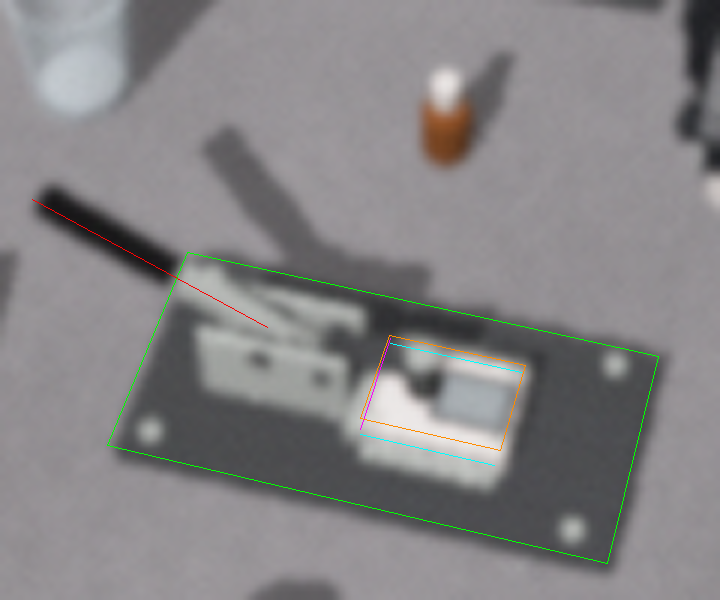

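View pics/j_top.png

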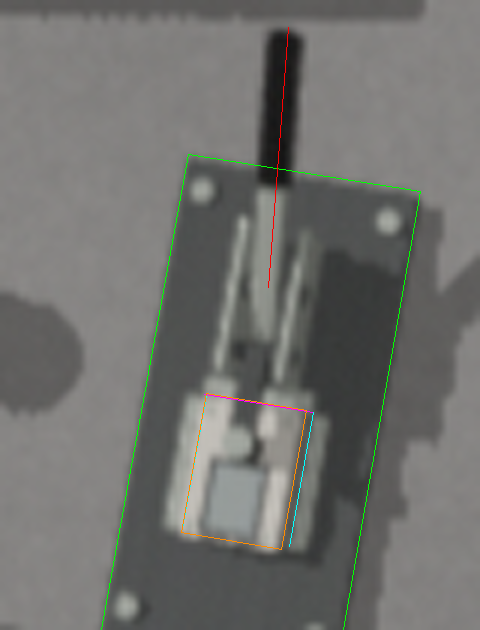

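View pics/full_side.png

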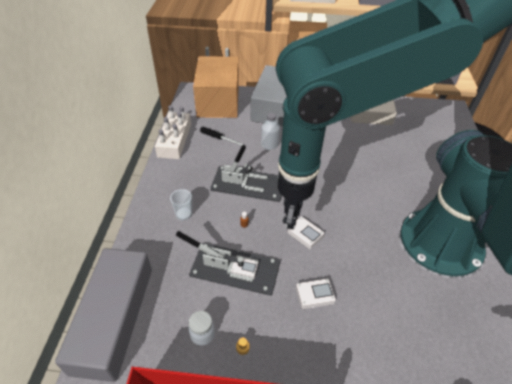

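The lever is locked, the foot is on the cassette and the cassette's rear edge is on the home outline. The spare lever still stands open at (240,152), and the vial, beaker, jar, coupling, bottle and screwdriver have not moved. The robot is clear.

```bash
python3 -c "
from station import arm
print(arm.close_job())"
```

```text
the job is handed in; nothing more can be done
None
```

The cassette is pushed home and clamped, and the job is handed in at about 11.5 s of the 48 s allowed. I used shut fingers to slide the cassette about 29 mm along its rails to the stop. Then I pushed that fixture's lever past its dead point until it snapped over, and withdrew the arm.

**Cassette home:** it stopped hard, moving only about 0.1 mm for 3 mm commanded, with up to about 7 N of resistance. Both cameras show its rear edge on the home outline. The side view read up to about 1.5 mm off, which is within the measuring error and inside the 3 mm limit.

**Lever locked:** it lies close to the 1.40 rad overlay in both views, and its tip height of about 117 mm fits the locked position. The hold-down foot is seen on the cassette's top.

**Surroundings:** by eye, the empty fixture's lever is still open and the other things on the bench have not moved. The robot touches nothing, with a wrist force under 1 N.

The foot's pressing force could not be measured directly. The hand-in gives no verdict. No check failed.

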